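Refit the sprung idler in the roller track

ROBOT

A 7-joint arm with a two-finger parallel gripper is mounted at the origin on the work surface. World frame = base frame: x ahead of the robot, y to its left, z up, the work surface at z = 0. Lengths are in mm, angles in degrees, forces in N, time in s.
With the tool pointing down it reaches from about 425 to 875 mm from the base axis. Payload 9.9 kg.
Tool frame: the origin (TCP) lies on the front face of the gripper's body, between the roots of the fingers; the fingertips stand 73 mm ahead of it and the grasp point (between the pads) lies 54 mm ahead of it; z points along the fingers, y is the line along which they close (so a half turn about z gives the same grasp; the last joint's range is limited). The gripper opens to 85 mm and grips with 20 to 120 N. Pads are 22 mm wide; open, the fingers measure 114 mm over their backs; the gripper's body (76 mm by 85 mm) begins 54 mm behind the grasp point. The pads swing forward as they close: fully open they stand 13 mm farther back than shut.
Start: joints at [67.678, 32.985, 1.427, 82.34, -0.859, 64.687, -3.237], TCP at [203.218, -643.688, 303.889] pointing down, gripper open.
Joint ranges: [-157.87, 157.87], [-19.46, 123.44], [-87.15, 90], [11.01, 140.99], [-62.26, 242.26], [9.8, 113.94], [-161.44, 161.44]. Speed limits (degrees/s): [127.2, 127.2, 172.46, 172.46, 180, 180, 180].

INTERFACE

Orientations are given as a 3x3 rotation matrix whose columns are the frame's x, y, z axes.
In Python, from bench import arm gives the robot as it stands.
- The arm moves only by the tool carry_out, never from a script. Its argument "increments" is a list of rows, each a list of 3 entries, a list of its own where there are three numbers: the turn, a rotation vector about the tool's x, y, z in rad, then the shift along the tool's x, y, z in m, then the closure, from -1 (fully open) to 1 (shut), so that 0 is half open. A call has 1 to 20 rows; each row is the pose to reach, as a shift and turn from the pose commanded when the call began, along the tool's axes at that moment; what a row does not reach only later rows make up. A row lasts 1/8 s, in which the tool goes at most 62.5 mm and 10.7 degrees, less where a joint would pass 70% of its speed; a pose out of reach is approached as far as the arm can. A call with a gripper value outside its range is refused whole. The fingers move at their own pace and stop on an object; "force" is the grip in N (left out, the last holds). Time passes only in rows, so rows that repeat a pose let the fingers close. It gives the time, the measured TCP pose, the force, the opening and the grip force at its end, in the units of the state.
- arm.state(): the state, without advancing time (a new reading comes with each control period).
- arm.read_camera(name): name is "side" or "top"; returns (picture, depth): 420x560x3 uint8, blue, green, red; 420x560 float32, mm along the optical axis (not along the pixel's ray), 0 where there is no reading.
- arm.get_calibration(name): a dict with "fx", "fy", "cx", "cy" (pixels), "dist_coeffs" ([k1, k2, p1, p2, k3] as OpenCV has them; the pictures are not rectified), "eye" and "attitude" of the camera in the world. Camera axes: x right, y down, z forward; pixel columns grow to the right and rows downward; lengths in mm; the calibration is good to about 2 mm. A picture is of the moment at which its call begins. get_calibration takes no time and is no camera call.
- arm.close_job(): hands the job in; it is judged then, once.
The state is a dict: "time": time; "joint_positions": joint angles; "joint_velocities": joint speeds; "joint_efforts": joint torques, N m; "ee_pos": TCP position; "tcp_rot": TCP orientation; "force": force on the tool from outside, world axes, zero at the start; "moment": the same for the moment, N m; "gripper_width": finger opening in mm; "finger_force": force on a finger pad.
Only numpy, scipy, OpenCV 4.12 (cv2) and the standard library are available. Lean on these libraries where they do the work, as an engineer would, in place of code of your own. Each camera call takes 0.05 s, during which the arm holds its last target. There are 200 camera calls.

TASK

One idler is missing from the roller track on the bench: take the loose roller out of its notched block and fit it in the empty place, either way round. Put its sprung stub into one empty bush first, squeeze the spring in until the plain stub can swing down past the face of the opposite bush, then let the spring push it out into that bush, so that both stubs are fully home, and let go. The two bushes are clamped anywhere along short slots in the rails, so find their holes by feel, never pressing the roller on them with more than 45 N in all, and do not shift the tools, the tape or the spare bush that lie round it.

Things in the scene. Friction and masses are not known exactly. Their poses are not given: they have to be found in the camera images.
- roller_mid (a point): centre of the loose idler roller: zinc steel tube, 36 mm diameter, 180 mm long, with a bearing boss (18 mm diameter, 5 mm long) on each end, so 190 mm over the bosses; about 0.29 kg. x axis: along the roller, from its sprung stub towards its plain stub; y and z turn as it rolls. At the start it lies level, its axis 46 mm above the bench
- plain_tip (a point): centre of the end face of the roller's plain stub: a rigid steel pin, 9 mm diameter, 12 mm out from the boss at the +x end of the roller (107 mm from the roller's centre), its nose narrows evenly to 5 mm diameter over the last 3 mm
- sprung_tip (a point): centre of the end face of the roller's sprung stub, the longer one: a steel pin, 9 mm diameter, 24 mm out from the boss at the -x end (119 mm from the roller's centre). It can be pushed straight in against a spring by 13 mm, where it stops dead: about 5 N to start, 18 N at the end (1 N per mm). Rim chamfered 1 mm
- cradle: the pine block that the loose roller lies in, fixed to the bench; origin under its centre, x axis along the roller. A 150 x 90 x 10 mm board with two square-notched offcuts on it, 20 mm thick, 80 mm wide, 34 mm high, 60 mm to either side of the centre; between them the roller is clear for fingers
- gap: the empty place of the roller track: two facing black bushes, each clamped in a slot of its rail; origin on the bench midway between the two slots, x axis level across the track from the near rail to the far rail, y along the rails, z up. Between the bush faces 207 mm, from hole bottom to hole bottom 223 mm. Fixed rollers of 36 mm diameter lie parallel, 90 mm to either side, at the same height
- roller: the loose roller as one solid with its stubs; origin at its centre, the same point and axes as roller_mid
- spanner: steel spanner lying on the bench in front of the near rail, about 170 mm long; not to be shifted
- screwdriver: screwdriver lying on the bench behind the far rail, about 200 mm long; not to be shifted
- spare_bush: spare bush: a small black plastic disc, 26 mm diameter, 12 mm high, on the bench beside the notched block; not to be shifted
- tape: roll of brown tape lying flat, 100 mm diameter, 48 mm high; not to be shifted
- slot_near (a point): middle of the slot in the rail nearer the robot, at the depth of the bottom of the bush's hole; axes as those of the gap. The bush, a 26 x 26 mm block 10 mm proud of the rail, is clamped up to 7 mm to either side of this point along y. Its blind round hole: 12 mm diameter, 8 mm deep, level, axis 85 mm above the bench, with a plain sharp edge, looking along +x.
- slot_far (a point): the same in the far rail; the mouth of its bush looks along -x, and that bush has its own place along its slot, up to 7 mm to either side of this point along y. The tops of both bushes and rails are 13 mm above the holes' axes: a roller coming in from above needs a tilt of some 11 degrees for its tube to clear them
Mind the look-alikes: they are no part of the job. Leave any yellow look-alike of the roller alone.

How it is judged:
By the outcome, as a careful person would: the job done as asked, in the order asked, and still so for the second after the job is handed in, with the robot touching nothing.
It also fails if it takes over 72 s, if anything falls off the work surface, if the arm or the gripper's body presses on something with over 40 N, if the wrist force passes 120 N, or if a joint passes its speed limit or range.

## Working session

There is one attempt and no reset: what is moved stays moved. The work goes in short steps, Python scripts to look and compute and a tool call to move; the robot and the scene stay as the last step left them, time stands still between calls to the robot, and variables do not carry over. Pictures are saved under pics/ and viewed, at most 10 in all, crops included, and the job is handed in when it is done.

Besides the shell and the picture viewer there is one more tool, called after "Request:" as name(argument=value, ...), one argument or row to a line, values as JSON. carry_out: Moves the arm, as the interface text tells. Its arguments: {"type":"object","properties":{"increments":{"type":"array"},"force":{"type":"number"}},"required":["increments"]}

```bash
mkdir -p pics; ls; cat > h.py <<'E'
import numpy as np, cv2
from bench import arm
def cal(n):
    c=arm.get_calibration(n); K=np.array([[c['fx'],0,c['cx']],[0,c['fy'],c['cy']],[0,0,1.]])
    return K,np.array(c['dist_coeffs'],float),np.array(c['eye'],float),np.array(c['attitude'],float)
def ray(n,px):
    K,d,e,R=cal(n); p=cv2.undistortPoints(np.array(px,float).reshape(-1,1,2),K,d).reshape(-1,2)
    return e,np.c_[p,np.ones(len(p))]@R.T
def plane(n,px,z):
    e,r=ray(n,px); return e+r*((z-e[2])/r[:,2])[:,None]
def cloud(n,dep):
    v,u=np.nonzero(dep>0); e,r=ray(n,np.c_[u,v]); return np.c_[u,v],e+r*dep[v,u][:,None]
def proj(n,P):
    K,d,e,R=cal(n); return cv2.projectPoints((np.array(P,float).reshape(-1,3)-e)@R,np.zeros(3),np.zeros(3),K,d)[0].reshape(-1,2)
E
python3 - <<'E'
from h import *
for n in('top','side'):
    p,d=arm.read_camera(n); cv2.imwrite(f'pics/{n}0.png',p); np.save(n+'0.npy',d); c=arm.get_calibration(n); print(n,c['eye'],c['attitude'],c['fx'])
print(arm.state())
E
```

```text
pics
top [ 346.24446767  151.56350794 1247.31826249] [[-0.02880489 -0.9867778   0.15949873]
 [-0.9995097   0.0303929   0.0075253 ]
 [-0.01227342 -0.15920376 -0.98716945]] 506.9525713012953
side [ 420.63281128 -789.38048264  811.4202475 ] [[ 0.99612483 -0.04772412  0.07387647]
 [-0.08774207 -0.59705948  0.79738404]
 [ 0.0060542  -0.80077612 -0.59893318]] 499.36506730160806
{'time': 0.1, 'joint_positions': array([67.67739351, 33.02757029,  1.4216737 , 82.38194838, -0.86001314,
       64.685562  , -3.23726907]), 'joint_velocities': array([ 0.06961661, -0.20792694,  0.08211004, -0.16670424, -0.00731345,
       -0.09511882,  0.0303001 ]), 'joint_efforts': array([ 6.30164839e-03, -7.67301321e+01,  2.25829080e+00, -2.86604583e+01,
        1.59362348e-02,  8.58881132e-03,  3.07627477e-05]), 'ee_pos': array([ 203.15778147, -643.38986409,  303.12920067]), 'tcp_rot': array([[ 9.53588664e-01,  3.01111974e-01, -4.89295809e-04],
       [ 3.01112368e-01, -9.53587648e-01,  1.39234074e-03],
       [-4.73359706e-05, -1.47505337e-03, -9.99998911e-01]]), 'force': array([ 0.41778461, -0.04565135,  0.10860525]), 'moment': array([ 0.0179746 , -0.00471873,  0.04728898]), 'finger_force': 0.0, 'gripper_width': 85.27752412099979}
```

View pics/top0.png

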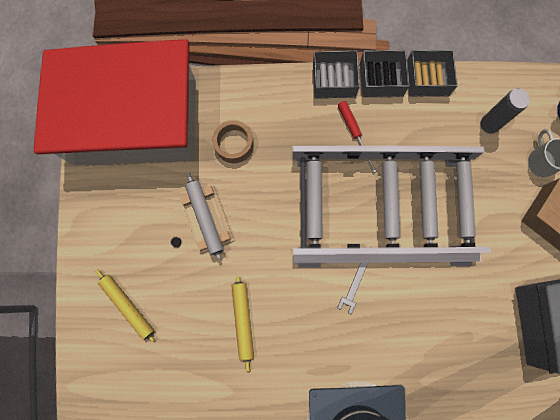

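View pics/side0.png

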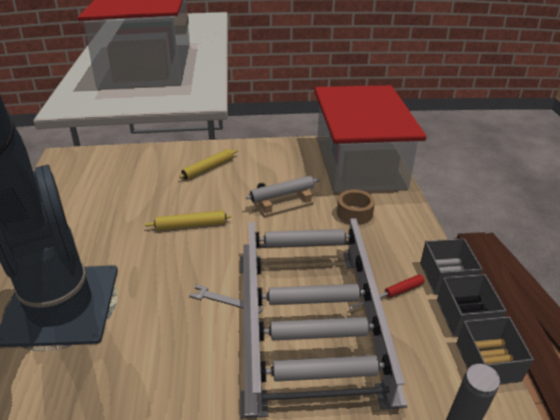

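The top view shows the loose grey roller from (191,176) to (220,262), in its block. The gap is at column ~353, with bushes at (353,155) and (353,247). The spanner is at (352,290), the screwdriver at (355,130) and the tape at (233,142). The yellow look-alikes are at (126,308) and (243,324).

```bash
python3 - <<'E'
from h import *
p=cv2.imread('pics/top0.png'); d=np.load('top0.npy')
uv,P=cloud('top',d)
# fixed rollers: crest points
def box(u0,u1,v0,v1,z0,z1):
    m=(uv[:,0]>=u0)&(uv[:,0]<=u1)&(uv[:,1]>=v0)&(uv[:,1]<=v1)&(P[:,2]>z0)&(P[:,2]<z1); return P[m]
def cyl(Q,r=18):
    from scipy.optimize import least_squares
    c=Q.mean(0); vx=np.linalg.svd(Q[:,:2]-c[:2])[2][0]; th=np.arctan2(vx[1],vx[0])
    def f(a):
        dr=np.array([np.cos(a[1]),np.sin(a[1])]); n=np.array([-dr[1],dr[0]])
        return np.hypot((Q[:,:2]-c[:2])@n-a[0],Q[:,2]-a[2])-r
    s=least_squares(f,[0,th,c[2]-14],loss='soft_l1',f_scale=1); a=s.x
    dr=np.array([np.cos(a[1]),np.sin(a[1])]); 
    if dr[0]<0: dr=-dr
    n=np.array([-np.sin(a[1]),np.cos(a[1])]); t=(Q[:,:2]-c[:2])@dr
    b=c[:2]+a[0]*n; lo,hi=np.percentile(t,[.5,99.5])
    return b+dr*(lo+hi)/2,np.degrees(np.arctan2(dr[1],dr[0])),a[2],hi-lo,np.std(f(a))
for u0,u1 in((302,326),(380,402),(418,440),(454,478)): 
    print('fixed',cyl(box(u0,u1,166,236,85,115)))
L=cyl(box(180,230,180,256,48,75)); print('loose',L)
for nm,b in(('bushrailfar',(330,375,140,165)),('near',(330,375,240,265))):
    Q=box(*b,80,115); print(nm,len(Q),Q.min(0),Q.max(0),np.median(Q[:,2]))
# black bush pixels
for v0,v1 in((140,170),(235,258)):
    m=(p[v0:v1,335:372].max(2)<50); v,u=np.nonzero(m); print('bush px',u.min()+335,u.max()+335,v.min()+v0,v.max()+v0,plane('top',[[u.min()+335,v.min()+v0],[u.max()+335,v.max()+v0]],98).round(1))
a=cv2.resize(p[160:280,150:270],(480,480),interpolation=cv2.INTER_CUBIC)
b=cv2.resize(p[135:270,290:410],(420,480),interpolation=cv2.INTER_CUBIC)
cv2.imwrite('pics/c1.png',np.hstack([a[:, :370],b]))
s=cv2.imread('pics/side0.png'); cv2.imwrite('pics/c2.png',cv2.resize(s[165:305,235:395],(800,600)[0:1]+(600,)) if 0 else cv2.resize(s[165:305,230:390],None,fx=4,fy=4,interpolation=cv2.INTER_CUBIC))
# obstacles heights
Q=box(30,190,40,155,60,400);print('redbox',Q.min(0),Q.max(0)); Q=box(215,255,120,165,20,80);print('tape',Q.min(0),Q.max(0))
E
```

```text
fixed (array([554.55801028,  90.85439246]), np.float64(-1.717690278888899), np.float64(85.86576051712892), np.float64(164.50978080627465), np.float64(1.820337097789183))
fixed (array([549.01818723, -90.26066003]), np.float64(-1.5723342893938648), np.float64(85.47546066726314), np.float64(164.79158214126602), np.float64(1.918670290363785))
fixed (array([ 546.36538864, -180.5169035 ]), np.float64(-1.696531108170208), np.float64(85.93430593427352), np.float64(165.96528413603767), np.float64(1.9170959757100956))
fixed (array([ 543.98371075, -270.54616227]), np.float64(-1.355499362746829), np.float64(86.288812435078), np.float64(167.44998688622266), np.float64(1.9718158305167524))
loose (array([530.43416231, 353.34374732]), np.float64(19.586917961808954), np.float64(47.00960055464191), np.float64(191.890847169614), np.float64(2.582397775646953))
bushrailfar 410 [659.67560914 -60.58048657  80.35444694] [685.26125994  48.49056732 106.23034414] 98.50408788680681
near 371 [427.02207324 -44.73077403  81.90228858] [452.02478412  58.86234399 103.92106888] 99.22588906909891
bush px 342 360 152 158 [[668.8  20.   98. ]
 [653.1 -21.6  98. ]]
bush px 348 359 244 246 [[452.1  16.7  98. ]
 [446.7  -8.2  98. ]]
redbox [666.87460955 367.62865531  60.19351147] [930.09845838 728.95010854 198.92805673]
tape [673.91678035 232.74526708  20.10227749] [775.56017707 326.86541286  56.22671011]
```

View pics/c1.png

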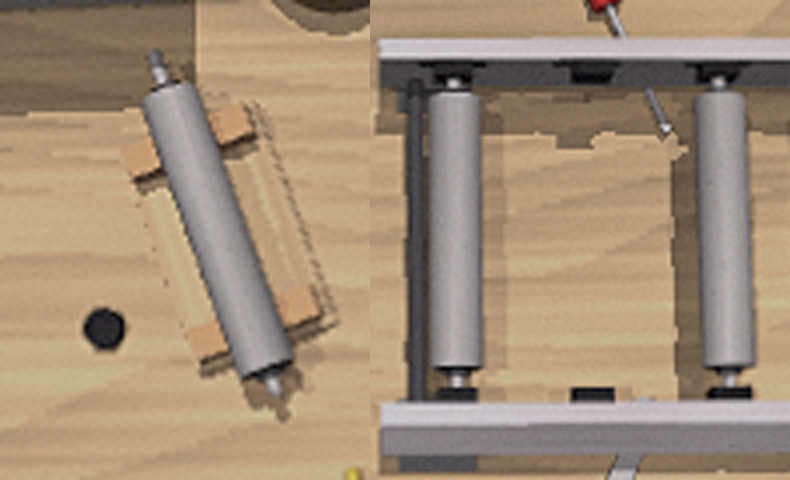

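View pics/c2.png

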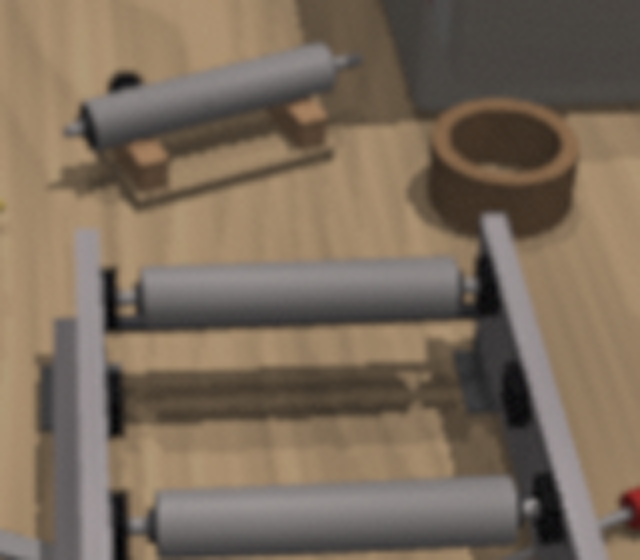

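The crops show that the longer (sprung) stub is at the far end: its tip is near crop (153,52), which is picture (188,173). The plain stub tip is near (219,258). The empty bushes are centred near column 353.7 in both rails. I'll insert the sprung end into the far bush, so no flip is needed.

```bash
cat >> h.py <<'E'
from scipy.spatial.transform import Rotation as Ro
def Rt(yaw,pitch=0):  # tool x along yaw, pointing down; pitch: +x end lowered (deg)
    c,s=np.cos(np.radians(yaw)),np.sin(np.radians(yaw))
    R0=np.array([[c,s,0],[s,-c,0],[0,0,-1.]]); return R0@Ro.from_rotvec([0,-np.radians(pitch),0]).as_matrix()
def inc(pos,R,base=None):  # from (pos,rot) base to target TCP
    p0,R0=base; return Ro.from_matrix(R0.T@R).as_rotvec().round(4).tolist(),(R0.T@(np.array(pos)-p0)/1000).round(4).tolist()
E
python3 - <<'E'
from h import *
print(Rt(0,11)@[1,0,0])
p=cv2.imread('pics/top0.png').astype(float).mean(2)
def edges(prof,lo,thr):
    m=prof<thr; idx=np.nonzero(m)[0]; return lo+idx.min(),lo+idx.max(),
for nm,rows,rng in(('far',(153,157),[(300,328),(340,368),(378,404)]),('near',(244,246),[(300,328),(340,368),(378,404)])):
    for a,b in rng:
        pr=p[rows[0]:rows[1]+1,a:b].mean(0); w=np.clip(pr.max()*0.7-pr,0,None) if nm=='near' else np.clip(55-pr,0,None)
        c=a+(w*np.arange(b-a)).sum()/w.sum(); print(nm,round(c,2),plane('top',[[c,np.mean(rows)]],98 if nm=='near' else 92).round(1)); print(pr.astype(int).tolist())
t=lambda x,y:[150+x/4-.4,160+y/4-.4]
for nm,q,z in(('sprung tip',t(153,52),48),('tube far end',t(168,90),60),('tube near end',t(268,368),60),('plain tip',t(279,392),48)): print(nm,plane('top',[q],z).round(1))
s=lambda x,y:[230+x/4-.4,165+y/4-.4]
for nm,q,z in(('sprung tip',s(357,62),46),('plain tip',s(66,132),46)): print('side',nm,plane('side',[q],z).round(1))
st=arm.state()
for y in(19.6,): 
  print(inc([600,-200,300],Rt(y),(st['ee_pos'],st['tcp_rot'])),inc([530,353,200],Rt(y),(st['ee_pos'],st['tcp_rot'])))
E
```

```text
[ 0.98162718  0.         -0.190809  ]
far 313.27 [[665.1  87.5  92. ]]
[70, 66, 66, 66, 59, 59, 64, 54, 36, 27, 28, 30, 48, 51, 51, 44, 27, 27, 27, 47, 56, 60, 57, 65, 69, 71, 69, 69]
far 352.55 [[662.5  -5.3  92. ]]
[70, 72, 64, 60, 62, 63, 68, 35, 18, 21, 25, 27, 26, 26, 25, 28, 25, 27, 27, 50, 62, 66, 68, 71, 68, 70, 70, 71]
far 388.13 [[660.3 -90.   92. ]]
[71, 68, 62, 64, 58, 27, 9, 25, 24, 34, 50, 61, 59, 37, 24, 21, 31, 48, 61, 66, 67, 71, 70, 73, 71, 71]
near 311.8 [[452.5  99.2  98. ]]
[117, 59, 65, 76, 70, 57, 65, 79, 72, 50, 39, 37, 35, 37, 35, 33, 37, 38, 35, 33, 70, 126, 139, 138, 138, 137, 135, 137]
near 353.1 [[449.5   5.1  98. ]]
[161, 150, 150, 149, 148, 153, 157, 78, 12, 31, 32, 30, 34, 31, 31, 29, 34, 30, 28, 48, 147, 145, 143, 142, 140, 162, 163, 165]
near 390.8 [[446.5 -81.5  98. ]]
[100, 92, 95, 98, 98, 99, 102, 96, 55, 13, 16, 33, 34, 26, 31, 27, 27, 27, 25, 22, 16, 111, 150, 167, 172, 169]
sprung tip [[643.3 393.2  48. ]]
tube far end [[616.4 381.5  60. ]]
tube near end [[446.9 322.   60. ]]
plain tip [[433.5 317.3  48. ]]
side sprung tip [[639.8 390.3  46. ]]
side plain tip [[431.2 319.3  46. ]]
([-0.0015, 0.0, -0.0362], [0.5119, -0.3033, 0.0036]) ([-0.0015, 0.0, -0.0362], [0.6117, -0.8516, 0.1044])
```

Request:
carry_out(
  increments=[
    [[0, 0, -0.036], [0.512, -0.303, 0.0], -1],
    [[0, 0, -0.036], [0.512, -0.303, 0.0], -1],
    [[0, 0, -0.036], [0.512, -0.303, 0.0], -1],
    [[0, 0, -0.036], [0.512, -0.303, 0.0], -1],
    [[0, 0, -0.036], [0.512, -0.303, 0.0], -1],
    [[0, 0, -0.036], [0.512, -0.303, 0.0], -1],
    [[0, 0, -0.036], [0.512, -0.303, 0.0], -1],
    [[0, 0, -0.036], [0.512, -0.303, 0.0], -1],
    [[0, 0, -0.036], [0.512, -0.303, 0.0], -1],
    [[0, 0, -0.036], [0.6125, -0.852, 0.104], -1],
    [[0, 0, -0.036], [0.6125, -0.852, 0.104], -1],
    [[0, 0, -0.036], [0.6125, -0.852, 0.104], -1],
    [[0, 0, -0.036], [0.6125, -0.852, 0.104], -1],
    [[0, 0, -0.036], [0.6125, -0.852, 0.104], -1],
    [[0, 0, -0.036], [0.6125, -0.852, 0.104], -1],
    [[0, 0, -0.036], [0.6125, -0.852, 0.104], -1],
    [[0, 0, -0.036], [0.6125, -0.852, 0.104], -1],
    [[0, 0, -0.036], [0.6125, -0.852, 0.104], -1],
    [[0, 0, -0.036], [0.6125, -0.852, 0.104], -1],
    [[0, 0, -0.036], [0.6125, -0.852, 0.104], -1],
  ],
)

```text
time: 2.6
ee_pos: [529.7, 355.3, 198.9]
tcp_rot: [[0.941, 0.338, -0.001], [0.338, -0.941, -0.0], [-0.001, -0.0, -1.0]]
force: [-0.1, -1.1, 0.5]
gripper_width: 85.4
finger_force: 0.0
```

```bash
cat > w.py <<'E'
from h import *
# usage: python3 w.py x y z yaw pitch : increments from current measured pose to TCP target
import sys
a=[float(v) for v in sys.argv[1:]]; st=arm.state()
print(st['time'],st['ee_pos'].round(2),st['joint_velocities'].round(2).max(),st['force'].round(1),st['moment'].round(2))
print(inc(a[:3],Rt(*a[3:]),(st['ee_pos'],st['tcp_rot'])))
E
python3 - <<'E'
from h import *
for n in(318.9,358.9,394.8): print(plane('top',[[n,153]],98).round(1))
for n in(320.3,359.4,398.7): print(plane('top',[[n,245]],98).round(1))
p,d=arm.read_camera('top'); cv2.imwrite('pics/t1.png',p)
E
python3 w.py 531 353.2 100 19.7 0
```

```text
[[667.9  74.4  98. ]]
[[665.3 -19.7  98. ]]
[[ 663.2 -105.    98. ]]
[[451.9  79.9  98. ]]
[[449.   -9.3  98. ]]
[[445.9 -99.8  98. ]]
2.65 [530.61 353.02 199.34] 2.09 [ 0.1 -0.4  0.3] [-0.05 -0.02 -0.01]
([0.0009, 0.001, -0.0012], [0.0005, -0.0001, 0.0993])
```

Request:
carry_out(
  increments=[
    [[0, 0, 0], [0, 0, 0.05], -1],
    [[0, 0, 0], [0, 0, 0.08], -1],
    [[0, 0, 0], [0, 0, 0.099], -1],
    [[0, 0, 0], [0, 0, 0.099], -1],
    [[0, 0, 0], [0, 0, 0.099], -1],
    [[0, 0, 0], [0, 0, 0.099], 1],
    [[0, 0, 0], [0, 0, 0.099], 1],
    [[0, 0, 0], [0, 0, 0.099], 1],
    [[0, 0, 0], [0, 0, 0.099], 1],
    [[0, 0, 0], [0, 0, 0.099], 1],
    [[0, 0, 0], [0, 0, 0.099], 1],
    [[0, 0, 0], [0, 0, 0.099], 1],
    [[0, 0, 0], [0, 0, 0.099], 1],
  ],
  force=100,
)

```text
time: 4.28
ee_pos: [530.8, 353.8, 101.6]
tcp_rot: [[0.942, 0.336, 0.001], [0.336, -0.942, 0.001], [0.001, -0.001, -1.0]]
force: [-1.3, 0.1, 5.3]
gripper_width: 33.8
finger_force: 98.9
```

```bash
python3 - <<'E'
from h import *
p,d=arm.read_camera('side'); cv2.imwrite('pics/s1.png',cv2.resize(p[120:240,210:350],None,fx=4,fy=4,interpolation=cv2.INTER_CUBIC))
st=arm.state(); print(st)
E
```

```text
{'time': 4.325, 'joint_positions': array([ -35.22137663,   42.44929208,   -4.38892486,   99.71454292,
          4.77797635,   37.94788901, -112.62283666]), 'joint_velocities': array([ 0.02576663,  0.06803909, -0.06035687, -0.00122873,  0.03991281,
       -0.05290157, -0.05115919]), 'joint_efforts': array([ 8.90866555e-01, -7.56402183e+01,  1.51198167e+00, -1.85307866e+01,
        3.23645258e-01, -1.93241788e-01, -5.69959506e-03]), 'ee_pos': array([530.84413181, 353.83487249, 101.60714435]), 'tcp_rot': array([[ 9.42013536e-01,  3.35574205e-01,  6.71167769e-04],
       [ 3.35573400e-01, -9.42013441e-01,  1.08144401e-03],
       [ 9.95153775e-04, -7.93508849e-04, -9.99999190e-01]]), 'force': array([-2.56490557,  0.73529046,  5.48406396]), 'moment': array([ 0.15640629,  0.31167046, -0.04195672]), 'finger_force': 98.86977195739746, 'gripper_width': 33.520437035803305}
```

View pics/s1.png

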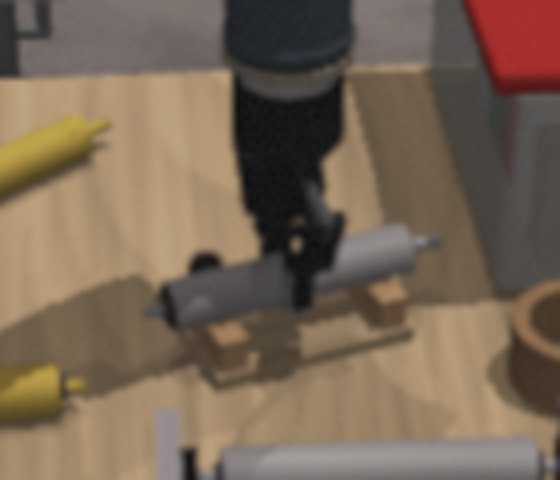

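```bash
python3 - <<'E'
from h import *
p=cv2.imread('pics/top0.png').astype(float).mean(2)
c=p[:,349:357].mean(1)
for a,b in((146,168),(236,256)): print(a,c[a:b].astype(int).tolist())
for r in(157.5,158.5,159.5,160.5): print('far z72',r,plane('top',[[353,r]],72).round(1))
for r in(242.5,243.5,244.5): print('near z98',r,plane('top',[[353,r]],98).round(1))
for (u0,u1) in((310,318),(386,394)):
    q=p[:,u0:u1].mean(1); print(q[156:172].astype(int).tolist(),q[228:248].astype(int).tolist())
E
python3 w.py 531 353.8 250 19.7 0; python3 w.py 560 0 250 -1.6 11
```

```text
146 [185, 188, 193, 194, 206, 106, 37, 36, 41, 31, 10, 9, 36, 80, 77, 83, 81, 90, 111, 111, 110, 112]
236 [158, 159, 163, 166, 170, 172, 176, 159, 24, 37, 33, 69, 154, 202, 189, 193, 198, 183, 127, 120]
far z72 157.5 [[661.7  -8.7  72. ]]
far z72 158.5 [[659.3  -8.6  72. ]]
far z72 159.5 [[656.8  -8.5  72. ]]
far z72 160.5 [[654.3  -8.3  72. ]]
near z98 242.5 [[455.2   5.1  98. ]]
near z98 243.5 [[452.9   5.2  98. ]]
near z98 244.5 [[450.6   5.3  98. ]]
[15, 56, 99, 101, 48, 177, 161, 157, 158, 159, 158, 158, 157, 157, 158, 159] [165, 166, 166, 167, 165, 164, 166, 167, 171, 160, 15, 53, 72, 123, 131, 122, 32, 41, 37, 61]
[33, 67, 101, 88, 86, 149, 160, 156, 156, 156, 156, 155, 156, 155, 155, 156] [157, 157, 156, 157, 154, 156, 157, 158, 156, 116, 30, 67, 101, 128, 136, 114, 35, 31, 21, 113]
4.325 [530.84 353.83 101.61] 0.07 [-2.6  0.7  5.5] [ 0.16  0.31 -0.04]
([-0.0008, -0.001, -0.0016], [0.0003, -0.0, -0.1484])
4.325 [530.84 353.83 101.61] 0.07 [-2.6  0.7  5.5] [ 0.16  0.31 -0.04]
([0.0346, -0.1906, 0.3691], [-0.0911, 0.343, -0.1488])
```

Request:
carry_out(
  increments=[
    [[0, 0, 0], [0, 0, -0.02], 1],
    [[0, 0, 0], [0, 0, -0.05], 1],
    [[0, 0, 0], [0, 0, -0.1], 1],
    [[0, 0, 0], [0, 0, -0.15], 1],
    [[0, 0, 0], [0, 0, -0.15], 1],
    [[0, 0, 0], [0, 0, -0.15], 1],
  ],
)

```text
time: 5.08
ee_pos: [530.3, 352.7, 250.0]
tcp_rot: [[0.942, 0.335, -0.001], [0.335, -0.942, -0.001], [-0.001, 0.0, -1.0]]
force: [-0.8, -0.4, -2.3]
gripper_width: 33.5
finger_force: 99.6
```

```bash
cat >> h.py <<'E'
GR=np.array([119,0,55.6])
def tcp_for(T,R): return np.array(T)-R@GR
def tip():
    st=arm.state(); R=st['tcp_rot']; return st['ee_pos']+R@GR, st['ee_pos']+R@np.array([-107,0,55.6]), st
E
cat > t.py <<'E'
from h import *
# usage: t.py x y z yaw pitch : increments to bring sprung tip there
import sys
a=[float(v) for v in sys.argv[1:]]; s,pl,st=tip()
print('t',st['time'],'ee',st['ee_pos'].round(2),'sprung',s.round(1),'plain',pl.round(1),'F',st['force'].round(1),'M',st['moment'].round(2),'w',st['gripper_width'].round(1))
if a: R=Rt(*a[3:]); print(inc(tcp_for(a[:3],R),R,(st['ee_pos'],st['tcp_rot'])))
E
python3 t.py 645 -6.2 150 -2.9 11
```

```text
Traceback (most recent call last):
  File "t.py", line 5, in <module>
    print('t',st['time'],'ee',st['ee_pos'].round(2),'sprung',s.round(1),'plain',pl.round(1),'F',st['force'].round(1),'M',st['moment'].round(2),'w',st['gripper_width'].round(1))
                                                                                                                                                   ^^^^^^^^^^^^^^^^^^^^^^^^^
AttributeError: 'float' object has no attribute 'round'
```

```bash
sed -i "s/,'w',st\['gripper_width'\].round(1)//" t.py; python3 t.py 645 -6.2 150 -2.9 11
```

```text
t 5.075 ee [530.29 352.75 250.05] sprung [642.3 392.6 194.3] plain [429.4 316.8 194.6] F [-0.8 -0.4 -2.3] M [0.03 0.03 0.04]
([0.0384, -0.1883, 0.3911], [-0.1103, 0.336, 0.0231])
```

Request:
carry_out(
  increments=[
    [[0.038, -0.188, 0.391], [-0.11, 0.336, 0.0], 1],
    [[0.038, -0.188, 0.391], [-0.11, 0.336, 0.0], 1],
    [[0.038, -0.188, 0.391], [-0.11, 0.336, 0.0], 1],
    [[0.038, -0.188, 0.391], [-0.11, 0.336, 0.0], 1],
    [[0.038, -0.188, 0.391], [-0.11, 0.336, 0.0], 1],
    [[0.038, -0.188, 0.391], [-0.11, 0.336, 0.023], 1],
    [[0.038, -0.188, 0.391], [-0.11, 0.336, 0.023], 1],
    [[0.038, -0.188, 0.391], [-0.11, 0.336, 0.023], 1],
    [[0.038, -0.188, 0.391], [-0.11, 0.336, 0.023], 1],
    [[0.038, -0.188, 0.391], [-0.11, 0.336, 0.023], 1],
  ],
)

```text
time: 6.32
ee_pos: [539.9, 0.9, 228.0]
tcp_rot: [[0.981, -0.049, -0.189], [-0.047, -0.999, 0.01], [-0.189, -0.001, -0.982]]
force: [0.3, 0.2, -2.9]
gripper_width: 33.6
finger_force: 99.9
```

```bash
python3 t.py 650 -6.2 105 -2.9 11; python3 - <<'E'
from h import *
p,d=arm.read_camera('top'); cv2.imwrite('pics/t2full.png',p)
q,d=arm.read_camera('side'); cv2.imwrite('pics/s2full.png',q)
cv2.imwrite('pics/t2.png',np.hstack([cv2.resize(p[130:270,300:410],(432,550),interpolation=cv2.INTER_CUBIC),cv2.resize(q[200:310,235:400][:, :],(360,240),interpolation=cv2.INTER_CUBIC).repeat(1,0) if 0 else cv2.copyMakeBorder(cv2.resize(q[190:310,230:400],(360,254),interpolation=cv2.INTER_CUBIC),0,296,0,0,0)]))
print(proj('top',[tip()[0],tip()[1]]),proj('side',[tip()[0],tip()[1]]))
E
```

```text
t 6.325 ee [539.86   0.93 227.99] sprung [646.1  -4.1 150.9] plain [424.4   6.6 193.6] F [ 0.3  0.2 -2.9] M [ 0.03 -0.32  0.02]
([-0.0006, -0.0016, 0.0022], [0.0127, 0.0016, 0.0441])
[[355.83461575 155.03353985]
 [358.77900263 252.68981833]] [[352.81031217 239.78195671]
 [245.38389924 225.66015783]]
```

View pics/t2.png

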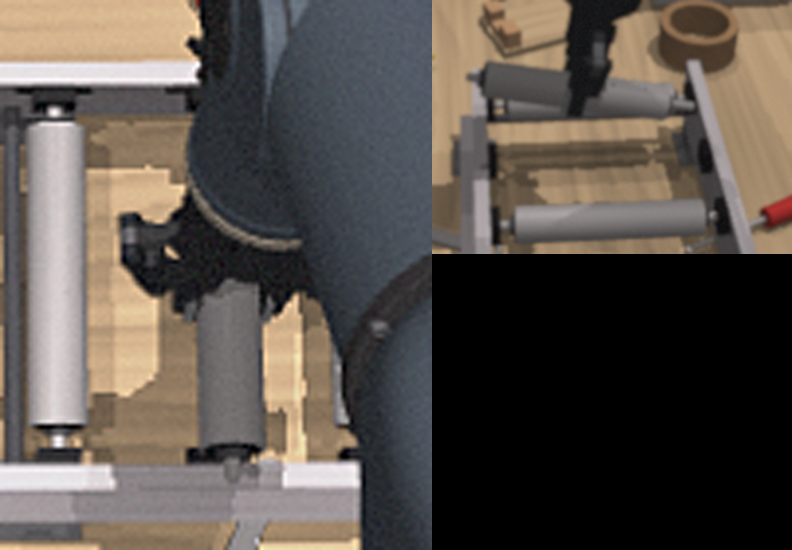

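The gripped roller hangs where predicted: the side picture has the sprung tip at about (352.8,239.6), and I predicted (352.8,239.8). In the top view the arm hides the far bush. I'll cross-check the far bush in the side view, then go down.

```bash
python3 - <<'E'
from h import *
for nm,(x,y),X in(('far mid',(515,395),659.5),('far fixed+',(488,282),662),('far fixed-',(550,515),657),('near mid',(115,400),452.6)):
    e,r=ray('side',[[230+x/4-.4,165+y/4-.4]]); print(nm,(e+r*((X-e[0])/r[:,0])[:,None]).round(1))
s=cv2.imread('pics/side0.png').astype(float).mean(2)
# far mid bush: dark mask component near (358,263)
m=(s<45).astype(np.uint8); n,l,stt,c=cv2.connectedComponentsWithStats(m)
for i in range(1,n):
    if stt[i,4]>15 and 340<c[i][0]<380 and 215<c[i][1]<320: print(stt[i],c[i])
E
python3 t.py 650 -6.2 105 -2.9 11
```

```text
far mid [[659.5 -22.1  99.5]]
far fixed+ [[662.   65.1 106.2]]
far fixed- [[ 657.  -114.8  103.5]]
near mid [[452.6 128.1 -24.9]]
[345 229  10  16  77] [350.75324675 238.05194805]
[347 253   5  10  24] [349.    257.375]
[355 255   8  17 102] [358.2254902  263.83333333]
[363 283   8  19 107] [366.3364486  292.36448598]
t 6.425 ee [5.3986e+02 4.9000e-01 2.2806e+02] sprung [646.1  -4.7 151. ] plain [424.4   6.2 193.7] F [ 0.1 -0.3 -2.3] M [-0.02 -0.25  0.03]
([-0.0006, -0.0017, 0.0016], [0.0127, 0.0012, 0.0442])
```

```bash
python3 - <<'E'
from h import *
P=[(350.75,238.05),(358.2,263.83),(366.34,292.36)]
print(plane('side',P,85).round(1))
s=cv2.imread('pics/side0.png').astype(float).mean(2).astype(int)
for nm,(u0,u1,v0,v1) in (('a',(344,360,224,250)),('b',(350,368,250,278)),('c',(358,376,278,306))): 
    print(nm,u0,v0); print('\n'.join(' '.join('%3d'%k for k in r) for r in s[v0:v1,u0:u1]))
E
```

```text
[[665.1  80.3  85. ]
 [663.7  -8.   85. ]
 [662.3 -94.2  85. ]]
a 344 224
103  99  94  82  80  72  69  99 133 148 151 149 146 124  94  75
121 119 113 106 101  88  69  86 126 147 151 150 147 135 115 100
122 124 120 117 115  94  67  73 112 141 150 151 150 144 129 116
123 123 121 121 118  93  63  64  98 134 148 151 150 146 137 122
122 122 122 120 110  82  54  48  83 127 146 151 149 149 142 129
121 122 121 119  97  64  36  30  63 111 141 150 149 147 145 135
120 122 121 117  89  49  24  21  47  97 137 150 150 149 147 138
121 119 121 116  87  45  19  24  39  82 128 150 150 150 148 142
116 107 115 112  85  41  22  22  28  70 122 147 151 149 148 145
110  94 109 110  80  39  19  19  25  57 106 139 149 149 149 147
105  87 110 118  90  52  26  20  21  43  89 131 147 150 150 148
100  83 110 124 104  64  29  19  18  33  77 126 147 150 150 147
 95  77 100 112  98  63  31  14  14  21  63 116 143 149 149 149
 90  70  81  91  80  54  26  13  17  16  55 103 137 148 149 149
 83  65  83  91  72  41  20  16  15  17  47  92 132 147 149 148
 74  65  89  97  70  36  13  11  15  17  35  80 125 146 149 149
 6
[... 3989 characters left out ...]
  41  25  15  17  14  15  15  33  70 118 151 154 152
 82  69  60  58  57  54  30  16  14  14  13  17  24  58 103 144 154 154
 75  70  62  59  59  54  33  15  13  13  15  14  24  46  90 133 151 153
 68  66  62  59  57  56  40  23  10  20  16  20  26  45  79 123 152 154
 66  66  63  59  60  56  44  29  23  26  30  31  39  45  72 112 147 155
 73  69  65  63  66  61  53  47  43  45  50  50  52  50  65 101 139 153
 81  75  73  76  77  68  59  56  56  57  56  57  57  56  61  89 125 150
 85  83  85  83  79  66  58  60  58  58  57  58  58  58  60  78 120 149
 85  82  81  76  70  62  58  58  59  57  56  58  59  59  58  70 106 142
 80  76  75  74  64  59  59  57  57  58  57  59  62  59  59  64  94 134
```

Request:
carry_out(
  increments=[
    [[0, -0.0017, 0.0016], [0.006, 0.0012, 0.022], 1],
    [[0, -0.0017, 0.0016], [0.0127, 0.0012, 0.044], 1],
    [[0, -0.0017, 0.0016], [0.0165, 0.0012, 0.063], 1],
    [[0, -0.0017, 0.0016], [0.0165, 0.0012, 0.0638], 1],
    [[0, -0.0017, 0.0016], [0.0165, 0.0012, 0.0638], 1],
    [[0, -0.0017, 0.0016], [0.0165, 0.0012, 0.0638], 1],
  ],
)

```text
time: 7.18
ee_pos: [544.3, -1.6, 163.0]
tcp_rot: [[0.981, -0.052, -0.189], [-0.051, -0.999, 0.01], [-0.19, -0.0, -0.982]]
force: [0.1, 0.5, -3.0]
gripper_width: 33.3
finger_force: 99.9
```

```bash
python3 t.py 657 -6.5 85 -2.9 11;python3 t.py 667.5 -6.8 85 -2.9 11; python3 - <<'E'
from h import *
q,d=arm.read_camera('side'); cv2.imwrite('pics/s3.png',cv2.resize(q[200:310,240:400],None,fx=5,fy=5,interpolation=cv2.INTER_CUBIC))
print((proj('side',[tip()[0],[659.5,-6.5,85],tip()[1]])-[240,200])*5)
E
```

```text
t 7.175 ee [544.28  -1.57 163.04] sprung [650.4  -7.1  85.9] plain [428.8   4.5 128.7] F [ 0.1  0.5 -3. ] M [ 0.02 -0.27 -0.03]
([-0.0007, -0.0012, -0.0013], [0.0066, -0.0008, -0.0005])
t 7.175 ee [544.28  -1.57 163.04] sprung [650.4  -7.1  85.9] plain [428.8   4.5 128.7] F [ 0.1  0.5 -3. ] M [ 0.02 -0.27 -0.03]
([-0.0007, -0.0012, -0.0013], [0.017, -0.001, -0.0025])
[[560.57006887 318.15701826]
 [580.77974456 317.43850048]
 [ 43.10677516 253.09111255]]
```

View pics/s3.png

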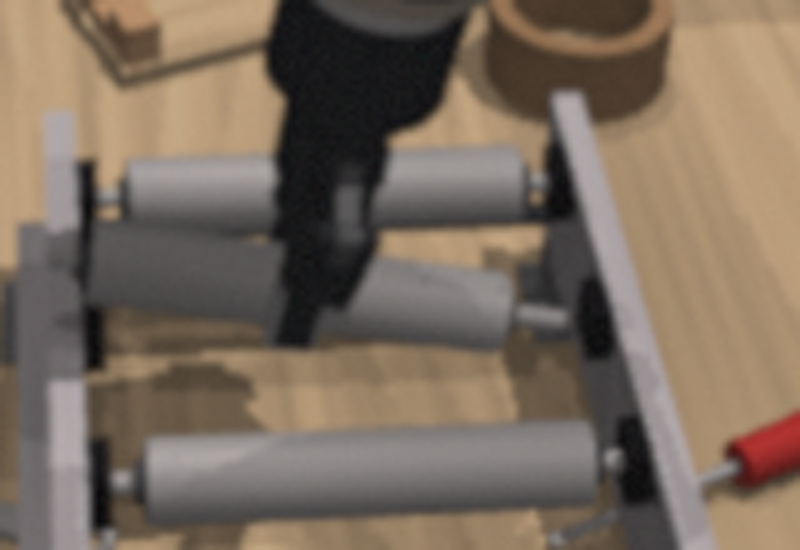

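The side view shows the tip at crop (568,318), level with the far bush's dark face at (595,315). Next I push in gently.

Request:
carry_out(
  increments=[
    [[0, -0.001, 0], [0.003, -0.0008, 0.0004], 1],
    [[0, -0.001, 0], [0.006, -0.0008, -0.0003], 1],
    [[0, -0.001, 0], [0.009, -0.0009, -0.0009], 1],
    [[0, -0.001, 0], [0.011, -0.001, -0.0012], 1],
    [[0, -0.001, 0], [0.0125, -0.0011, -0.0015], 1],
    [[0, -0.001, 0], [0.0125, -0.0011, -0.0015], 1],
  ],
)

```text
time: 7.98
ee_pos: [556.6, -1.2, 161.2]
tcp_rot: [[0.98, -0.052, -0.192], [-0.051, -0.999, 0.01], [-0.192, -0.0, -0.981]]
force: [0.8, -0.8, -1.3]
gripper_width: 33.3
finger_force: 99.9
```

```bash
python3 t.py 670 -6.9 85 -2.9 11
```

```text
t 7.975 ee [556.55  -1.17 161.18] sprung [662.5  -6.7  83.8] plain [441.    4.9 127.2] F [ 0.8 -0.8 -1.3] M [ 0.01 -0.36 -0.01]
([-0.0006, 0.0012, -0.0013], [0.007, -0.0, -0.0025])
```

Request:
carry_out(
  increments=[
    [[0, 0.001, 0], [0, 0, -0.0012], 1],
    [[0, 0.001, 0], [0.002, -0.0001, -0.0018], 1],
    [[0, 0.001, 0], [0.0035, -0.0002, -0.0021], 1],
    [[0, 0.001, 0], [0.005, -0.0002, -0.0024], 1],
    [[0, 0.001, 0], [0.005, -0.0002, -0.0024], 1],
  ],
)

```text
time: 8.6
ee_pos: [560.9, -1.2, 162.3]
tcp_rot: [[0.98, -0.052, -0.193], [-0.051, -0.999, 0.01], [-0.193, -0.0, -0.981]]
force: [-6.0, 0.7, -1.4]
gripper_width: 33.0
finger_force: 100.0
```

```bash
python3 t.py 671 -6.9 85 -2.9 11
```

```text
t 8.6 ee [560.94  -1.22 162.35] sprung [666.8  -6.7  84.8] plain [445.4   4.8 128.5] F [-6.   0.7 -1.4] M [0.04 0.77 0.02]
([-0.0005, 0.0025, -0.0013], [0.0039, 0.0001, -0.0007])
```

Request:
carry_out(
  increments=[
    [[0, 0.002, 0], [0, -0.0015, 0], 1],
    [[0, 0.002, 0], [0, -0.003, 0], 1],
    [[0, 0.002, 0], [0, -0.003, 0], 1],
  ],
)

```text
time: 8.98
ee_pos: [561.0, 0.9, 162.4]
tcp_rot: [[0.98, -0.053, -0.191], [-0.052, -0.999, 0.009], [-0.191, 0.001, -0.982]]
force: [-4.1, -3.0, -2.0]
gripper_width: 33.9
finger_force: 100.0
```

Request:
carry_out(
  increments=[
    [[0, 0, 0], [0, 0.003, 0], 1],
    [[0, 0, 0], [0, 0.006, 0], 1],
    [[0, 0, 0], [0, 0.006, 0], 1],
  ],
)

```text
time: 9.35
ee_pos: [560.9, -3.5, 162.4]
tcp_rot: [[0.98, -0.051, -0.19], [-0.05, -0.999, 0.011], [-0.191, -0.001, -0.982]]
force: [-4.4, 1.9, -2.2]
gripper_width: 33.2
finger_force: 100.0
```

Request:
carry_out(
  increments=[
    [[0, 0, 0], [0, -0.002, 0], 1],
    [[0, 0, 0], [0, -0.0025, -0.002], 1],
    [[0, 0, 0], [0, -0.0025, -0.004], 1],
    [[0, 0, 0], [0, -0.0025, -0.004], 1],
  ],
)

```text
time: 9.85
ee_pos: [561.5, -2.0, 166.2]
tcp_rot: [[0.98, -0.052, -0.191], [-0.051, -0.999, 0.01], [-0.192, 0.0, -0.981]]
force: [-5.8, -0.9, -5.1]
gripper_width: 33.2
finger_force: 99.9
```

```bash
python3 t.py 671 -6.9 85 -2.9 11
```

```text
t 9.85 ee [561.55  -2.03 166.15] sprung [667.5  -7.6  88.8] plain [446.    4.  132.1] F [-5.8 -0.9 -5.1] M [-0.08  1.13 -0.03]
([-0.0002, 0.0007, -0.0017], [0.004, -0.0007, 0.0032])
```

Request:
carry_out(
  increments=[
    [[0, 0, 0], [0, -0.0008, 0.004], 1],
    [[0, 0, 0], [0, -0.0035, 0.004], 1],
    [[0, 0, 0], [0, -0.006, 0.004], 1],
    [[0, 0, 0], [0, -0.006, 0.004], 1],
  ],
)

```text
time: 10.35
ee_pos: [561.3, 2.0, 162.4]
tcp_rot: [[0.98, -0.055, -0.191], [-0.054, -0.998, 0.008], [-0.191, 0.003, -0.982]]
force: [-5.6, -6.1, -2.4]
gripper_width: 33.6
finger_force: 100.3
```

```bash
python3 t.py 671 -6.9 85 -2.9 11
```

```text
t 10.35 ee [561.27   2.03 162.4 ] sprung [667.3  -4.   85.1] plain [445.8   8.3 128.2] F [-5.6 -6.1 -2.4] M [-1.39  1.05 -0.53]
([0.0017, 0.0001, -0.0047], [0.0038, 0.0033, -0.0006])
```

The stub is in the hole: side force builds up on both sides, about the centre TCP y ≈ -1.5, and the bottom was felt at x ≈ 666.5. Now I recentre and compress along the roller axis.

Request:
carry_out(
  increments=[
    [[0, 0, 0], [0, 0.003, 0], 1],
    [[0, 0, 0], [0, 0.0058, 0], 1],
    [[0, 0, 0], [0.002, 0.0058, 0], 1],
    [[0, 0, 0], [0.004, 0.0058, 0], 1],
    [[0, 0, 0], [0.006, 0.0058, 0], 1],
    [[0, 0, 0], [0.008, 0.0058, 0], 1],
    [[0, 0, 0], [0.009, 0.0058, 0], 1],
    [[0, 0, 0], [0.009, 0.0058, 0], 1],
  ],
)

```text
time: 11.35
ee_pos: [568.2, -1.7, 160.4]
tcp_rot: [[0.98, -0.052, -0.194], [-0.051, -0.999, 0.01], [-0.195, -0.0, -0.981]]
force: [-10.9, 0.5, 0.2]
gripper_width: 33.2
finger_force: 100.2
```

```bash
python3 t.py 678 -7.5 83 -2.9 11
```

```text
t 11.35 ee [568.22  -1.65 160.4 ] sprung [674.   -7.1  82.7] plain [452.6   4.3 126.7] F [-10.9   0.5   0.2] M [ 0.19  2.1  -0.01]
([-0.0006, 0.004, -0.0009], [0.0037, 0.0003, -0.0006])
```

Request:
carry_out(
  increments=[
    [[0, 0.002, 0], [0.0015, 0, 0], 1],
    [[0, 0.003, 0], [0.003, 0, 0], 1],
    [[0, 0.003, 0], [0.0045, 0, 0], 1],
    [[0, 0.003, 0], [0.0055, 0, 0], 1],
    [[0, 0.003, 0], [0.0055, 0, 0], 1],
  ],
)

```text
time: 11.98
ee_pos: [572.4, -1.9, 159.2]
tcp_rot: [[0.98, -0.051, -0.194], [-0.05, -0.999, 0.01], [-0.195, -0.0, -0.981]]
force: [-15.9, 2.2, 2.1]
gripper_width: 33.5
finger_force: 100.3
```

```bash
python3 t.py 678 -7.5 83 -2.9 11; python3 - <<'E'
from h import *
q,d=arm.read_camera('side'); cv2.imwrite('pics/s4.png',cv2.resize(q[200:310,240:400],None,fx=5,fy=5,interpolation=cv2.INTER_CUBIC))
s,pl,st=tip(); R=st['tcp_rot']; c=st['ee_pos']+R@[0,0,55.6]
print((proj('side',[c+R@[a,0,0] for a in(-107,-95,-90,90,95,106)])-[240,200])*5)
print((proj('side',[c+R@[a,0,0]+[0,0,18] for a in(-90,90)])-[240,200])*5)
E
```

```text
t 11.975 ee [572.41  -1.89 159.15] sprung [678.2  -7.3  81.5] plain [456.8   4.1 125.4] F [-15.9   2.2   2.1] M [0.35 2.92 0.02]
([-0.0004, 0.0038, -0.0008], [-0.0007, 0.0003, -0.001])
[[110.0763031  256.03329027]
 [138.19349255 259.72060966]
 [149.88227426 261.25162704]
 [558.82539614 314.12414979]
 [569.82203012 315.52710708]
 [593.939619   318.60051918]]
[[149.61003355 228.5207719 ]
 [562.79438743 282.87098707]]
```

View pics/s4.png

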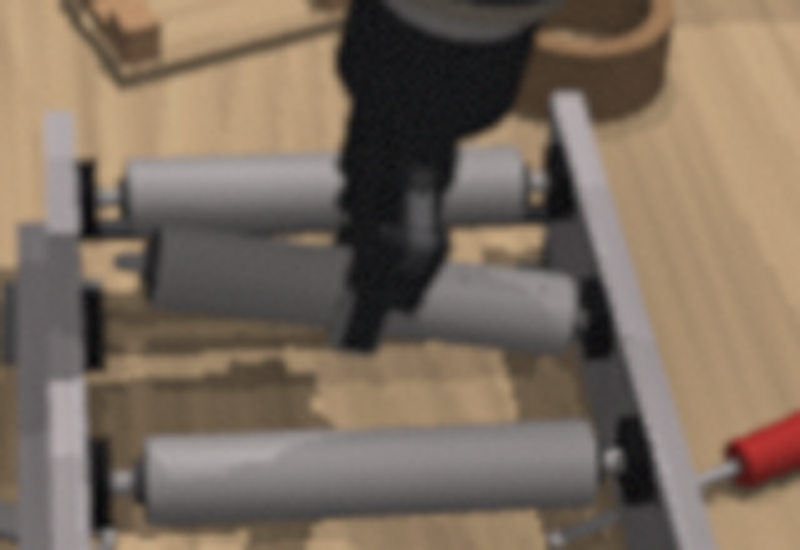

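The side view shows the sprung stub inside the far bush, with the boss close to its face at (585,318). The plain tip at (118,262) is above and clear of the near bush at (92,330). I'll squeeze to just about the stop.

Request:
carry_out(
  increments=[
    [[0, 0, 0], [0.001, 0, -0.0005], 1],
    [[0, 0, 0], [0.002, 0, -0.001], 1],
    [[0, 0, 0], [0.003, 0, -0.001], 1],
    [[0, 0, 0], [0.003, 0, -0.001], 1],
  ],
)

```text
time: 12.52
ee_pos: [574.5, -2.0, 159.3]
tcp_rot: [[0.979, -0.051, -0.197], [-0.05, -0.999, 0.01], [-0.197, -0.0, -0.98]]
force: [-19.0, 2.1, 1.1]
gripper_width: 33.1
finger_force: 100.3
```

```bash
python3 t.py
```

```text
t 12.525 ee [574.51  -1.97 159.34] sprung [680.1  -7.4  81.4] plain [458.8   4.  125.9] F [-19.    2.1   1.1] M [0.41 3.54 0.08]
```

Request:
carry_out(
  increments=[
    [[0, 0.02, 0], [-0.0011, 0, 0.002], 1],
    [[0, 0.04, 0], [-0.0021, 0, 0.004], 1],
    [[0, 0.06, 0], [-0.0031, 0, 0.006], 1],
    [[0, 0.08, 0], [-0.0041, 0, 0.0082], 1],
    [[0, 0.1, 0], [-0.005, 0, 0.0105], 1],
    [[0, 0.12, 0], [-0.0059, 0, 0.0125], 1],
    [[0, 0.12, 0], [-0.0059, 0, 0.0125], 1],
  ],
)

```text
time: 13.4
ee_pos: [565.8, -1.5, 147.7]
tcp_rot: [[0.996, -0.051, -0.078], [-0.051, -0.999, 0.004], [-0.078, 0.0, -0.997]]
force: [-17.3, 1.7, -0.7]
gripper_width: 33.4
finger_force: 100.3
```

```bash
python3 t.py; python3 - <<'E'
from h import *
q,d=arm.read_camera('side'); cv2.imwrite('pics/s5.png',cv2.resize(q[200:310,240:400],None,fx=5,fy=5,interpolation=cv2.INTER_CUBIC))
E
```

```text
t 13.4 ee [565.83  -1.55 147.68] sprung [680.   -7.4  82.9] plain [455.    4.1 100.6] F [-17.3   1.7  -0.7] M [0.37 3.57 0.13]
```

View pics/s5.png

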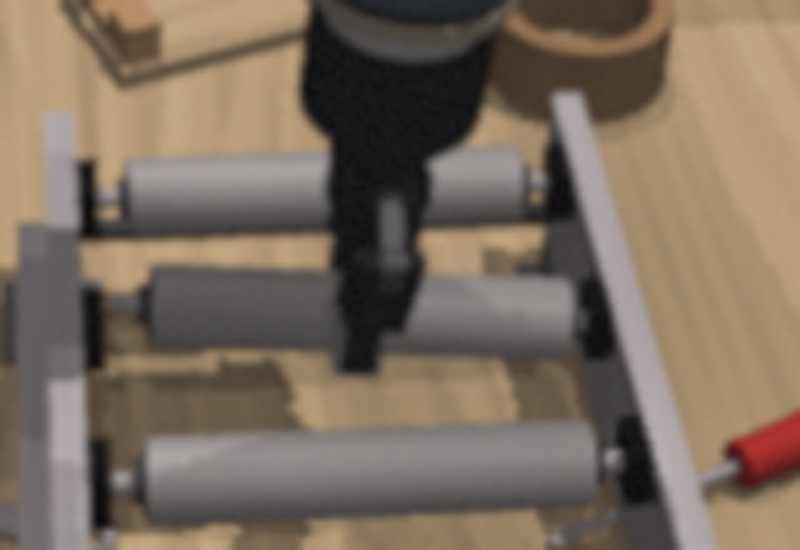

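The plain stub is level with the near bush's face top, at (110,305), and clear of it. The squeeze force is 17 N. I'll finish the swing.

Request:
carry_out(
  increments=[
    [[0, 0.02, 0], [-0.0006, 0, 0.002], 1],
    [[0, 0.04, 0], [-0.0015, 0, 0.004], 1],
    [[0, 0.06, 0], [-0.0024, 0, 0.0058], 1],
    [[0, 0.078, 0], [-0.0033, 0, 0.0075], 1],
    [[0, 0.078, 0], [-0.0033, 0, 0.0075], 1],
  ],
)

```text
time: 14.08
ee_pos: [561.5, -1.3, 140.0]
tcp_rot: [[0.999, -0.051, -0.002], [-0.051, -0.999, -0.0], [-0.002, 0.0, -1.0]]
force: [-17.7, 1.5, -2.1]
gripper_width: 33.5
finger_force: 100.3
```

```bash
python3 t.py
```

```text
t 14.075 ee [561.51  -1.33 139.98] sprung [680.3  -7.4  84.2] plain [454.6   4.1  84.5] F [-17.7   1.5  -2.1] M [0.47 3.77 0.14]
```

Request:
carry_out(
  increments=[
    [[0, 0, 0], [-0.001, 0, -0.0006], 1],
    [[0, 0, 0], [-0.0025, 0, -0.0006], 1],
    [[0, 0, 0], [-0.004, 0, -0.0006], 1],
    [[0, 0, 0], [-0.0055, 0, -0.0006], 1],
    [[0, 0, 0], [-0.006, 0, -0.0006], 1],
  ],
)

```text
time: 14.7
ee_pos: [557.1, -1.1, 140.9]
tcp_rot: [[0.999, -0.051, 0.001], [-0.051, -0.999, -0.0], [0.001, 0.0, -1.0]]
force: [-12.8, 1.1, -4.0]
gripper_width: 33.4
finger_force: 100.2
```

```bash
python3 t.py
```

```text
t 14.7 ee [557.1   -1.13 140.93] sprung [676.   -7.2  85.5] plain [450.3   4.3  85.2] F [-12.8   1.1  -4. ] M [0.38 2.98 0.11]
```

Request:
carry_out(
  increments=[
    [[0, 0, 0], [-0.0015, 0, 0], 1],
    [[0, 0, 0], [-0.003, 0, 0], 1],
    [[0, 0, 0], [-0.0045, 0, 0], 1],
    [[0, 0, 0], [-0.0045, 0, 0], 1],
  ],
)

```text
time: 15.2
ee_pos: [553.5, -0.9, 141.1]
tcp_rot: [[0.999, -0.051, 0.003], [-0.051, -0.999, -0.0], [0.003, -0.0, -1.0]]
force: [-11.1, 1.8, -6.5]
gripper_width: 33.6
finger_force: 100.2
```

Request:
carry_out(
  increments=[
    [[0, 0, 0], [-0.001, 0, 0], 1],
    [[0, 0, 0], [-0.002, 0, 0], 1],
    [[0, 0, 0], [-0.002, 0, 0], 1],
  ],
)

```text
time: 15.58
ee_pos: [552.1, -0.9, 141.1]
tcp_rot: [[0.999, -0.051, 0.005], [-0.051, -0.999, -0.0], [0.005, -0.0, -1.0]]
force: [-8.7, 1.4, -7.2]
gripper_width: 33.4
finger_force: 100.2
```

```bash
python3 t.py
```

```text
t 15.575 ee [552.1   -0.86 141.13] sprung [671.2  -7.   86.1] plain [445.5   4.6  85. ] F [-8.7  1.4 -7.2] M [0.32 2.1  0.08]
```

Request:
carry_out(
  increments=[
    [[0, -0.005, 0], [0, 0, 0.001], 1],
    [[0, -0.005, 0], [-0.001, 0, 0.001], 1],
    [[0, -0.005, 0], [-0.002, 0, 0.001], 1],
    [[0, -0.005, 0], [-0.002, 0, 0.001], 1],
  ],
)

```text
time: 16.08
ee_pos: [551.0, -0.8, 140.7]
tcp_rot: [[0.999, -0.051, 0.002], [-0.051, -0.999, 0.0], [0.002, -0.0, -1.0]]
force: [-7.2, 1.4, -4.2]
gripper_width: 33.1
finger_force: 100.2
```

```bash
python3 t.py
```

```text
t 16.075 ee [551.02  -0.77 140.67] sprung [670.   -6.9  85.3] plain [444.3   4.7  84.9] F [-7.2  1.4 -4.2] M [0.24 1.72 0.1 ]
```

Request:
carry_out(
  increments=[
    [[0, 0, 0], [-0.001, 0, 0.0003], 1],
    [[0, 0, 0], [-0.0015, 0, 0.0003], 1],
    [[0, 0, 0], [-0.0015, 0, 0.0003], 1],
  ],
)

```text
time: 16.45
ee_pos: [550.8, -0.8, 140.7]
tcp_rot: [[0.999, -0.052, 0.004], [-0.052, -0.999, 0.0], [0.004, -0.0, -1.0]]
force: [-6.0, 1.5, -6.1]
gripper_width: 33.4
finger_force: 100.2
```

```bash
python3 t.py
```

```text
t 16.45 ee [550.75  -0.77 140.7 ] sprung [669.8  -6.9  85.6] plain [444.1   4.8  84.6] F [-6.   1.5 -6.1] M [0.26 1.35 0.12]
```

Request:
carry_out(
  increments=[
    [[0, 0, 0], [0, 0, 0], -0.5],
    [[0, 0, 0], [0, 0, 0], -0.5],
    [[0, 0, 0], [0, 0, 0], -0.5],
    [[0, 0, 0], [0, 0, 0], -0.5],
    [[0, 0, 0], [0, 0, 0], -0.5],
    [[0, 0, 0], [0, 0, -0.02], -0.5],
    [[0, 0, 0], [0, 0, -0.05], -0.5],
    [[0, 0, 0], [0, 0, -0.1], -0.5],
    [[0, 0, 0], [0, 0, -0.15], -0.5],
    [[0, 0, 0], [0, 0.0, -0.2], -0.5],
    [[0, 0, 0], [0, 0.0, -0.2], -0.5],
    [[0, 0, 0], [0, 0.2, -0.2], -0.5],
    [[0, 0, 0], [0, 0.2, -0.2], -0.5],
    [[0, 0, 0], [0, 0.2, -0.2], -0.5],
    [[0, 0, 0], [0, 0.2, -0.2], -0.5],
    [[0, 0, 0], [0, 0.2, -0.2], -0.5],
    [[0, 0, 0], [0, 0.2, -0.2], -0.5],
  ],
)

```text
time: 18.58
ee_pos: [540.1, -198.7, 340.4]
tcp_rot: [[0.999, -0.05, 0.005], [-0.05, -0.999, 0.001], [0.005, -0.002, -1.0]]
force: [0.3, 0.3, -0.1]
gripper_width: 64.1
finger_force: 0.0
```

```bash
python3 t.py; python3 - <<'E'
from h import *
q,d=arm.read_camera('side'); p,d=arm.read_camera('top')
a=cv2.resize(q[215:315,240:390],(480,320),interpolation=cv2.INTER_CUBIC); b=cv2.resize(p[140:260,300:400],(320,384),interpolation=cv2.INTER_CUBIC)
cv2.imwrite('pics/f.png',np.hstack([cv2.copyMakeBorder(a,0,64,0,0,0),b]))
E
```

```text
t 18.575 ee [ 540.08 -198.68  340.42] sprung [ 659.2 -204.5  285.4] plain [ 433.5 -193.3  284.3] F [ 0.3  0.3 -0.1] M [ 0.06  0.01 -0.04]
```

View pics/f.png

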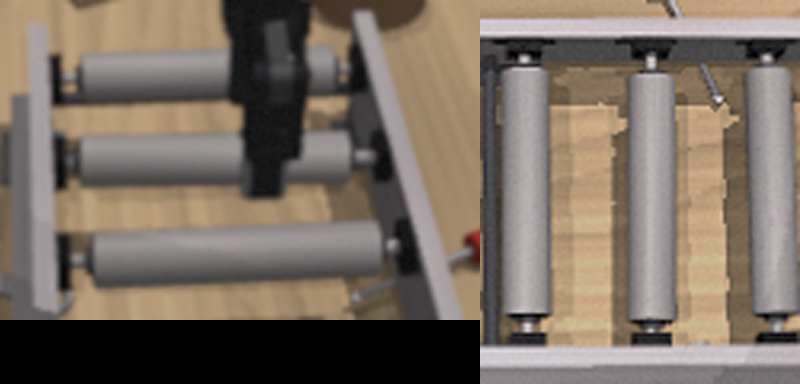

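The roller sits level in the gap with both stubs in their bushes: near boss at (652,322), far stub at (652,62). It is about 4.2 mm nearer the near rail than its neighbours; fully home would be 4.5 mm. Screwdriver and spanner look unmoved, and the arm is clear.

```bash
python3 -c "
from bench import arm; print(arm.close_job())"
```

```text
the job is handed in; nothing more can be done
None
```

The roller is fitted in the gap, sprung stub in the far bush first, then the plain stub let out into the near bush until it bottomed. I let go, backed the arm clear and handed the job in at about 19 s, with about 19–20 N at most pressed on the bushes; no verdict came back.

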